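# Take the hot diffuser plate out from under the teapot

### The job

The teapot was put down on its pot stand with the hot heat-diffuser plate from the hob still underneath it. Lift the teapot off and stand it upright on the worktop, slide the plate across onto the bamboo board without lifting it, until all of it lies flat on the board, then put the teapot gently back on the pot stand with its foot down in the round well. Keep the teapot upright and leave the honey jar and the lemon on the board where they are.

Things in the scene. Friction and masses are not known exactly. Their poses are not given: they have to be found in the camera images.
- teapot: Dark cast teapot, 106 mm high to the lid's knob, 160 mm to the top of its handle; about 0.75 kg; lid fixed. Flat round foot 94 mm across and 8 mm high, belly 124 mm across at 40 to 50 mm height. Spout on its +x side, tip 92 mm from the axis and 80 mm up. Origin: centre of the underside of the foot, z up. At the start it stands on the diffuser plate
- teapot_grip (a point): Middle of the teapot's handle, straight above the foot's centre, 152 mm above its underside and 46 mm above the lid's knob. The handle arches over the lid in the teapot's x-z plane; its top is a round wooden grip 16 mm thick and 56 mm long, lying along the teapot's x. Grip it from above, closing across the teapot's y
- diffuser: Heat-diffuser plate: plain round metal disc, 140 mm across, 12 mm thick, 0.45 kg, no handle, edges slightly chamfered (2.5 mm). Lies flat and loose on the pot stand at the start and covers its well; can be pushed by its edge. Origin: centre of its underside, z up; its yaw means nothing
- pot_stand: Low round dark wooden pot stand, 160 mm across, 25 mm high, does not move. In its top is a round well 102 mm across and 6 mm deep for the teapot's foot (4 mm clearance all round), with a flat rim 29 mm wide around it. Origin: centre of its underside on the worktop, z up; the bamboo board lies on its -y side, 8 mm away; beyond its +x side the worktop is free for 150 mm
- stand_well (a point): Centre of the well's floor in the pot stand, 19 mm above the worktop: the teapot's origin belongs here
- bamboo_board: Bamboo chopping board, 222 mm (its x) by 335 mm (its y), flat top 24 mm above the worktop, so 1 mm lower than the pot stand's rim; does not move. Its long edge on the +x side faces the pot stand across an 8 mm gap. Origin: centre of its underside, z up. The honey jar and the lemon stand on its -y end
- honey_jar: Honey jar, 61 mm across, 98 mm high, bystander on the far end of the board; origin centre of its underside
- lemon: Lemon, 78x55x56 mm, bystander on the far end of the board; origin at its underside

How it is judged:
By the outcome, as a careful person would: the job done as asked, in the order asked, and still so for the second after the job is handed in, with the robot touching nothing.
It also fails if it takes over 64 s, if anything falls off the work surface, if the arm or the gripper's body presses on something with over 40 N, if the wrist force passes 120 N, or if a joint passes its speed limit or range.

### The arm

A 6-joint arm with a two-finger parallel gripper is mounted at the origin on a cart in front of the work surface, level with it; the furniture and walls round the work are solid. World frame = base frame: x ahead of the robot, y to its left, z up, the work surface at z = 0. Lengths are in m, angles in rad, forces in N, time in s.
With the tool pointing down it reaches from about 0.3 to 0.775 m from the base axis. Payload 14.6 kg.
Tool frame: the origin (TCP) lies midway between the tips of the shut fingers; the grasp point (between the pads) lies 19 mm behind it; z points along the fingers, y is the line along which they close (so a half turn about z gives the same grasp; the last joint's range is limited). The gripper opens to 94 mm and grips with 3 to 60 N. Pads are 16 mm wide; open, the fingers measure 119 mm over their backs; the gripper's body (75 mm by 177 mm) begins 78 mm behind the grasp point.
Start: joints at [-0.067, 0.3, 1.521, -0, 1.321, -0.067], TCP at [0.55, -0, 0.205] pointing down, gripper open.
Joint ranges: [-3.03, 3.03], [-0.79, 2.21], [0.23, 2.52], [-1.04, 4.18], [0, 3.07], [-2.55, 2.55]. Speed limits (rad/s): [2.22, 2.22, 2.57, 3.14, 3.14, 3.14].

### API

Orientations are given as a unit quaternion [x, y, z, w].
In Python, from bench import r, imaging, job gives the robot as it stands.
- The arm moves only by the tool play_rows, never from a script. Its argument "targets" is a list of rows, each an object of numbers: "x", "y", "z": the shift along the tool's x, y, z as a fraction of full scale; "ax", "ay", "az": the turn, a rotation vector about the tool's x, y, z as a fraction of full scale. In form: [{"x": .., "y": .., "z": .., "ax": .., "ay": .., "az": ..}, ...]. A call has 1 to 12 rows; each row is the pose to reach, as a shift and turn from the pose commanded when the call began, along the tool's axes at that moment; what a row does not reach only later rows make up. Full scale, the value 1, is 0.08 m for a shift and 120 degrees for a turn. A row lasts 1/10 s, in which the tool goes at most 50 mm and 8.59 degrees, less where a joint would pass 70% of its speed; a pose out of reach is approached as far as the arm can. A call with a number of a shift or a turn outside -1 to 1 is refused whole. A call with a gripper value outside its range is refused whole. "jaw" is the closure, from -1 (fully open) to 1 (shut), set as the call begins (left out, the last holds). The fingers move at their own pace and stop on an object; "grip_force" is the grip in N (left out, the last holds). Time passes only in rows, so rows that repeat a pose let the fingers close. It gives the time, the measured TCP pose, the force, the opening and the grip force at its end, in the units of the state.
- r.get_obs(): the state, without advancing time (a new reading comes with each control period).
- imaging.grab_frame(name): name is "scene" or "side" or "wrist"; returns (picture, depth): 480x640x3 uint8, red, green, blue; 480x640 float32, m along the optical axis (not along the pixel's ray), 0 where there is no reading.
- imaging.calibration(name): a dict with "fx", "fy", "cx", "cy" (pixels), "view" (4x4, takes a point from world to camera coordinates). Camera axes: x right, y down, z forward; pixel columns grow to the right and rows downward; lengths in m; the calibration is good to about 2 mm. The wrist camera is an equidistant fisheye: a pixel r from the principal point sees the ray r / f radians off the axis. A picture is of the moment at which its call begins: read the wrist's pose just before it. calibration takes no time and is no camera call; for the wrist camera it gives the pose at the moment of the call.
- job.finish_job(): hands the job in; it is judged then, once.
The state is a dict: "time": time; "qpos": joint angles; "qvel": joint speeds; "effort": joint torques, N m; "ee_pos": TCP position; "ee_rot": TCP orientation; "ft_force": force on the tool from outside, world axes, zero at the start; "wrist_torque": the same for the moment, N m; "opening": finger opening in m; "grip_force": force on a finger pad.
Only numpy, scipy, OpenCV 4.12 (cv2) and the standard library are available. Lean on these libraries where they do the work, as an engineer would, in place of code of your own. Each camera call takes 0.05 s, during which the arm holds its last target. There are 200 camera calls.

## Working session

There is one attempt and no reset: what is moved stays moved. The work goes in short steps, Python scripts to look and compute and a tool call to move; the robot and the scene stay as the last step left them, time stands still between calls to the robot, and variables do not carry over. Pictures are saved under pics/ and viewed, at most 10 in all, crops included, and the job is handed in when it is done.

Besides the shell and the picture viewer there is one more tool, called after "Request:" as name(argument=value, ...) on one line, values as JSON. play_rows: Moves the arm, as the interface text tells. Shift numbers are shares of 0.08 m and turn numbers shares of 120 degrees, none past 1 either way. Its arguments: {"type":"object","properties":{"targets":{"type":"array","items":{"type":"object","properties":{"x":{"type":"number"},"y":{"type":"number"},"z":{"type":"number"},"ax":{"type":"number"},"ay":{"type":"number"},"az":{"type":"number"}}}},"jaw":{"type":"number"},"grip_force":{"type":"number"}},"required":["targets"]}

```bash
mkdir -p pics; ls; cat > h.py <<'E'
import numpy as np, cv2
from bench import r, imaging, job
def grab(n):
    c=imaging.calibration(n); p,d=imaging.grab_frame(n); return p,d,c
def cloud(d,c):
    v,u=np.mgrid[:480,:640]; P=np.stack([(u-c['cx'])/c['fx']*d,(v-c['cy'])/c['fy']*d,d],-1)
    V=np.array(c['view']); return (P-V[:3,3])@V[:3,:3]
E
python3 - <<'E'
from h import *
for n in ('scene','side'):
    p,d,c=grab(n); cv2.imwrite(f'pics/{n}0.png',p[...,::-1]); np.savez(f'{n}0.npz',p=p,d=d)
    print(n,c)
o=r.get_obs();print(o)
E
```

```text
pics
scene {'fx': 497.8255612836751, 'fy': 497.8255612836751, 'cx': 316.24426971582994, 'cy': 236.26432403616684, 'view': array([[-0.86415265, -0.50288844,  0.01853126,  0.5805516 ],
       [-0.30254198,  0.48975011, -0.8176877 ,  0.24917001],
       [ 0.40213   , -0.71221348, -0.57536373,  0.72569575],
       [ 0.        ,  0.        ,  0.        ,  1.        ]])}
side {'fx': 582.4046106110437, 'fy': 582.4046106110437, 'cx': 330.9524665210177, 'cy': 239.8932796843859, 'view': array([[ 0.99959489,  0.02696129,  0.00911847, -0.63133584],
       [ 0.02245057, -0.55000433, -0.83486   ,  0.14710425],
       [-0.01749371,  0.8347265 , -0.55038681,  0.89063979],
       [ 0.        ,  0.        ,  0.        ,  1.        ]])}
{'time': 0.1, 'qpos': array([-6.65293585e-02,  3.00400265e-01,  1.52152234e+00, -3.97499678e-06,
        1.32066285e+00, -6.66076430e-02]), 'qvel': array([ 0.00132994, -0.00211199, -0.0007112 , -0.00055425,  0.00027827,
        0.00043767]), 'effort': array([ 1.84928511e-03, -5.32644153e+01, -3.53284299e+01,  7.10431044e-02,
        2.34944851e-02, -7.30603051e-05]), 'ee_pos': array([5.49772643e-01, 5.00229992e-05, 2.04950025e-01]), 'ee_rot': array([ 7.07078667e-01,  7.07134720e-01, -3.28330012e-04, -3.72310653e-04]), 'ft_force': array([ 0.00818086, -0.37414449,  0.33929741]), 'wrist_torque': array([-0.03843912, -0.07757037,  0.04836647]), 'grip_force': 0.0, 'opening': 0.09402640428470982}
```

View pics/scene0.png

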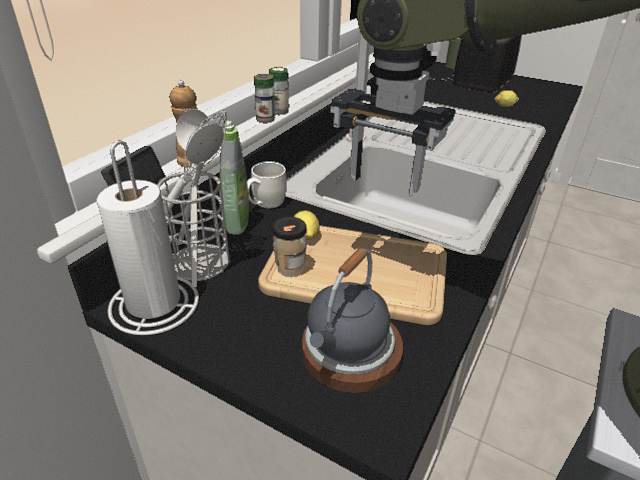

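View pics/side0.png

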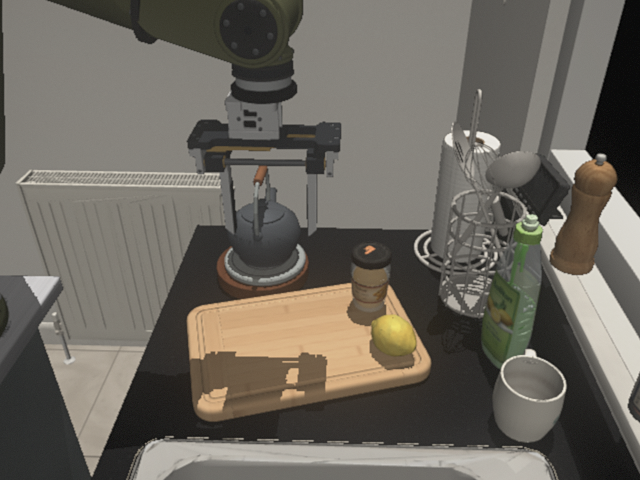

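The scene view shows the teapot at about (348,325) on the plate and brown stand (352,350). The board is at (355,270), with the jar (290,248) and lemon (305,225) at its far-left end. The side view shows the teapot at (265,240), the board at (305,350), the jar at (370,275) and the lemon at (393,335). Next I measure these.

```bash
cat > m.py <<'E'
from h import *
def circ(P):
    A=np.c_[2*P[:,:2],np.ones(len(P))]; s=np.linalg.lstsq(A,(P[:,:2]**2).sum(1),rcond=None)[0]
    return s[0],s[1],np.sqrt(s[2]+s[0]**2+s[1]**2)
def run(tag,n):
    f=np.load(f'{n}{tag}.npz'); c=imaging.calibration(n); p,d=f['p'],f['d']
    hsv=cv2.cvtColor(p,cv2.COLOR_RGB2HSV); return p,d,hsv,cloud(d,c)
E
python3 - <<'E'
from m import *
for n in ('scene','side'):
    p,d,hsv,W=run('0',n); ok=d>0
    H,S,V=[hsv[...,i].astype(int) for i in range(3)]
    x,y,z=[W[...,i] for i in range(3)]
    roi=ok&(x>.2)&(x<.85)&(y>-.3)&(y<.65)
    board=roi&(abs(z-.024)<.006)&(H<25)&(S>60)&(V>90)
    P=W[board]; rect=cv2.minAreaRect((P[:,:2]*1000).astype(np.float32)); print(n,'board',len(P),P[:,2].mean(),rect, cv2.boxPoints(rect).round())
    # wooden grip
    g=roi&(z>.16)&(z<.22)&(H<20)&(S>70)&(y>.1)
    G=W[g]; 
    if len(G): 
        q=G[:,:2]-G[:,:2].mean(0); _,_,vt=np.linalg.svd(q,full_matrices=False)
        t=q@vt[0]; print('grip',len(G),G.mean(0),G.max(0),vt[0],np.percentile(t,[0,2,98,100]), np.degrees(np.arctan2(vt[0,1],vt[0,0])), G[:,:2].mean(0)+vt[0]*(t.min()+t.max())/2)
    # plate top at z=.037
    b=roi&(abs(z-.037)<.004)&(S<60)&(V>100); print('plate',b.sum(),circ(W[b]) if b.sum()>10 else '')
    bel=roi&(z>.07)&(z<.09)&(S<90)&(V<120)&(y>.15); print('belly',bel.sum(),circ(W[bel]) if bel.sum()>10 else '')
    st=roi&(z>.003)&(z<.028)&(H<15)&(S>80)&(V<140)&(y>.1)
    st2=roi&(z>.004)&(z<.02)&(H<15)&(S>80)&(y>.1)&~board; print('stand side',st2.sum(),circ(W[st2]) if st2.sum()>10 else '')
    jar=roi&(z>.05)&(z<.085)&(y<.25)&(x>.5)&(y>-.05); print('jar/lemon',[circ(W[m]) for m in (jar&(H<20),) if m.sum()>10])
    lem=roi&(H>20)&(H<32)&(S>140)&(V>120)&(z>.03)&(z<.09); print('lemon',lem.sum(),W[lem].min(0),W[lem].max(0))
E
```

```text
scene board 10101 0.022465222091920648 ((562.9365844726562, 77.750244140625), (334.0238952636719, 389.62225341796875), 16.190937042236328) [[ 348.  218.]
 [ 457. -156.]
 [ 778.  -63.]
 [ 669.  311.]]
grip 365 [0.50707788 0.19562564 0.19293412] [0.84991673 0.24428073 0.21928961] [-0.97657822 -0.21516266] [-0.34523421 -0.01082251  0.01422232  0.0179341 ] -167.57492946356464 [0.66689496 0.23083703]
plate 854 (np.float64(0.6706696834616427), np.float64(0.09062927220597133), np.float64(0.22951380813072614))
belly 818 (np.float64(0.6414461072580196), np.float64(0.13690421661411212), np.float64(0.19471630881925664))
stand side 688 (np.float64(0.5272831261966212), np.float64(0.13577131763846415), np.float64(0.12462769093096232))
jar/lemon [(np.float64(0.7477182618893837), np.float64(0.14033049986864748), np.float64(0.08971560423698875))]
lemon 100 [ 0.68466021 -0.04821371  0.04956428] [7.40521553e-01 2.52745676e-04 7.79673992e-02]
side board 21428 0.02412109346660153 ((570.3089599609375, 66.67813110351562), (334.1997375488281, 371.78765869140625), 16.003393173217773) [[ 358.  199.]
 [ 461. -158.]
 [ 782.  -66.]
 [ 680.  291.]]
grip 161 [0.51211427 0.18322691 0.19473315] [0.51862361 0.2451191  0.19902049] [-0.07286428 -0.99734187] [-0.0616185  -0.02822041  0.02023577  0.02109893] -94.17851876474849 [0.51359049 0.20343284]
plate 616 (np.float64(0.641080409290602), np.float64(0.15416546764830671), np.float64(0.13753065707642834))
belly 381 (np.float64(0.667936044015247), np.float64(0.2022457179663355), np.float64(0.15632547267508323))
stand side 474 (np.float64(0.5056804430994125), np.float64(0.18055733118817396), np.float64(0.07938595654561809))
jar/lemon [(np.float64(0.6777978903367915), np.float64(0.19905184391499336), np.float64(0.15269352307162787))]
lemon 347 [ 0.69356784 -0.05626417  0.05680266] [ 0.74953189 -0.01369064  0.07969828]
```

```bash
cat > a.py <<'E'
from m import *
from scipy.optimize import least_squares
def rc(P,R):
    f=lambda s:np.hypot(P[:,0]-s[0],P[:,1]-s[1])-R
    s=least_squares(f,P[:,:2].mean(0),loss='soft_l1',f_scale=.002); return s.x.round(4),np.median(abs(s.fun)).round(4)
E
python3 - <<'E'
from a import *
for n in ('scene','side'):
    p,d,hsv,W=run('0',n); ok=d>0
    H,S,V=[hsv[...,i].astype(int) for i in range(3)]
    x,y,z=[W[...,i] for i in range(3)]
    near=ok&(np.hypot(x-.51,y-.2)<.13)
    board=(ok&(abs(z-.024)<.005)&(H>8)&(H<25)&(S>50)&(V>60)).astype(np.uint8)
    board=cv2.morphologyEx(board,cv2.MORPH_OPEN,np.ones((5,5)))
    k,l,s,_=cv2.connectedComponentsWithStats(board); i=1+s[1:,4].argmax(); P=W[l==i]
    rect=cv2.minAreaRect((P[:,:2]*1000).astype(np.float32)); print(n,'board',len(P),rect,cv2.boxPoints(rect).round(1).tolist())
    g=near&(z>.17)&(H<20)&(S>70); G=W[g]; q=G[:,:2]-G[:,:2].mean(0); vt=np.linalg.svd(q,full_matrices=False)[2]; t=q@vt[0]
    print('grip',len(G),G.mean(0),G[:,2].max(),np.degrees(np.arctan2(vt[0,1],vt[0,0])),t.min(),t.max(),G[:,:2].mean(0)+vt[0]*(t.min()+t.max())/2)
    b=near&(abs(z-.037)<.0025)&(S<60)&(V>90); r_=np.hypot(x-.51,y-.2); print('plate',b.sum(),rc(W[b],.065))
    for lo,hi,R in((.072,.088,.0615),): 
        bel=near&(z>lo)&(z<hi)&(S<90)&(V<130)&(r_<.08); print('belly',bel.sum(),rc(W[bel],R))
    for lo,hi in((.004,.02),):
        st=near&(z>lo)&(z<hi)&(H<15)&(S>80)&~(l==i)&(r_>.06); print('stand side',st.sum(),rc(W[st],.08))
    ps=near&(z>.027)&(z<.034)&(S<70)&(r_>.05); print('plate side',ps.sum(),rc(W[ps],.07))
    rim=near&(abs(z-.025)<.002)&(H<15)&(S>80)&(r_>.05)&~(l==i); print('rim',rim.sum(),rc(W[rim],.075))
    jar=ok&(z>.04)&(z<.09)&(H<25)&(np.hypot(x-.67,y-.06)<.09)&~((H>20)&(S>140)); print('jar',jar.sum(),rc(W[jar],.0305))
    # spout: farthest low-sat points at 0.11..0.125 height
    sp=near&(z>.098)&(z<.125)&(S<90)&(r_>.06)&(r_<.11); print('spout',sp.sum(),W[sp].mean(0))
E
```

```text
scene board 8117 ((585.7631225585938, -1.4674224853515625), (332.807861328125, 220.4970245361328), 16.208311080932617) [[395.20001220703125, 58.0], [456.70001220703125, -153.8000030517578], [776.2999877929688, -60.900001525878906], [714.7999877929688, 150.8000030517578]]
grip 361 [0.50426056 0.19537945 0.19280629] 0.1971321878145985 86.471808831198 -0.05494818723262363 0.03325163880566699 [0.50359296 0.18455173]
plate 522 (array([0.5065, 0.1804]), np.float64(0.002))
belly 464 (array([0.5068, 0.1912]), np.float64(0.0005))
stand side 475 (array([0.5025, 0.1787]), np.float64(0.0005))
plate side 248 (array([0.5075, 0.179 ]), np.float64(0.0005))
rim 949 (array([0.5049, 0.179 ]), np.float64(0.003))
jar 665 (array([0.6856, 0.0744]), np.float64(0.001))
spout 422 [0.49736586 0.23700214 0.11082841]
side board 20829 ((590.4359130859375, -3.2704010009765625), (334.8978271484375, 224.01376342773438), 15.662758827209473) [[399.0, 59.400001525878906], [459.3999938964844, -156.3000030517578], [781.9000244140625, -65.9000015258789], [721.4000244140625, 149.8000030517578]]
grip 160 [0.51212364 0.18284009 0.19492852] 0.19902049297519014 -94.7898952086617 -0.03377662167005089 0.020702488666032647 [0.51266949 0.18935432]
plate 509 (array([0.5102, 0.1778]), np.float64(0.002))
belly 517 (array([0.51  , 0.1922]), np.float64(0.0007))
stand side 487 (array([0.5055, 0.1812]), np.float64(0.0007))
plate side 235 (array([0.5104, 0.1812]), np.float64(0.0007))
rim 590 (array([0.5076, 0.1793]), np.float64(0.0027))
jar 974 (array([0.6877, 0.0239]), np.float64(0.0051))
spout 545 [0.51704176 0.162289   0.10624926]
```

Request:
play_rows(targets=[{"x": 0.25, "y": -0.13, "z": -0.3}, {"x": 0.5, "y": -0.26, "z": -0.3}, {"x": 0.75, "y": -0.4, "z": -0.3}, {"x": 1, "y": -0.525, "z": -0.3}], jaw=-1)

```text
invalid input
```

Request:
play_rows(targets=[{"x": 0.35}, {"x": 0.7}, {"x": 1.0}, {"x": 1.0}, {"x": 1.0}, {"x": 1.0}])

```text
invalid input
```

Request:
play_rows(targets=[{"x": 0.2}, {"x": 0.36}, {"x": 0.36}, {"x": 0.36}])

```text
invalid input
```

```bash
python3 - <<'E'
from a import *
o=r.get_obs();print(o['time'],o['ee_pos'],o['ee_rot'],o['ft_force'])
p,d,c=grab('wrist'); cv2.imwrite('pics/w1.png',p[...,::-1]); print(c); np.savez('wrist1.npz',p=p,d=d,view=c['view'])
E
```

```text
0.1 [5.49772643e-01 5.00229992e-05 2.04950025e-01] [ 7.07078667e-01  7.07134720e-01 -3.28330012e-04 -3.72310653e-04] [ 0.00818086 -0.37414449  0.33929741]
{'fx': 371.64829954431775, 'fy': 371.64829954431775, 'cx': 320.6981117842893, 'cy': 239.03291055506966, 'view': array([[ 9.99998230e-01, -1.84888349e-03,  3.48450851e-04,
        -5.48698678e-01],
       [-1.87862593e-03, -9.71120021e-01,  2.38584104e-01,
        -2.23986958e-02],
       [-1.02726613e-04, -2.38584336e-01, -9.71121776e-01,
         3.89743036e-01],
       [ 0.00000000e+00,  0.00000000e+00,  0.00000000e+00,
         1.00000000e+00]])}
```

View pics/w1.png

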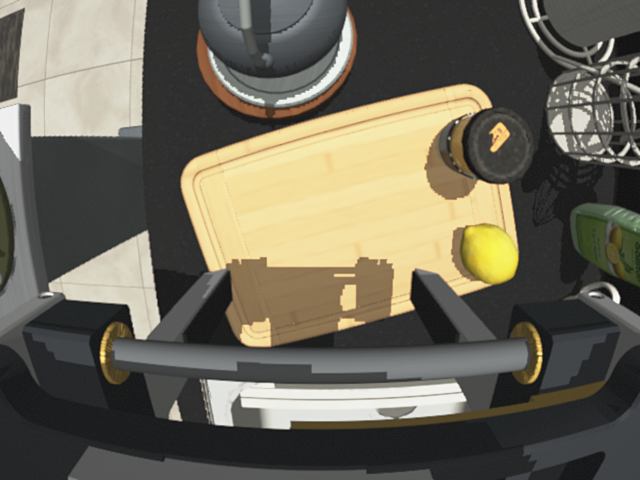

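The moves were refused, so the arm is still at the start. The wrist view shows the stand and teapot at the top (275,50), the board in the middle, the jar at (490,145) and the lemon at (490,253). Each row probably needs all six numbers.

Request:
play_rows(targets=[{"x": 0.25, "y": -0.13, "z": -0.3, "ax": 0, "ay": 0, "az": 0}, {"x": 0.5, "y": -0.26, "z": -0.3, "ax": 0, "ay": 0, "az": 0}, {"x": 0.75, "y": -0.4, "z": -0.3, "ax": 0, "ay": 0, "az": 0}, {"x": 1, "y": -0.525, "z": -0.3, "ax": 0, "ay": 0, "az": 0}], jaw=-1, grip_force=30)

```text
time: 0.55
ee_pos: [0.5074, 0.0807, 0.2293]
ee_rot: [0.707, 0.707, -0.0, -0.0]
ft_force: [0.6, -0.6, -0.8]
opening: 0.094
grip_force: 0.0
```

Request:
play_rows(targets=[{"x": 0.35, "y": 0, "z": 0, "ax": 0, "ay": 0, "az": 0.015}, {"x": 0.7, "y": 0, "z": 0, "ax": 0, "ay": 0, "az": 0.03}, {"x": 1, "y": 0, "z": 0, "ax": 0, "ay": 0, "az": 0.03}, {"x": 1, "y": 0, "z": 0, "ax": 0, "ay": 0, "az": 0.03}])

```text
time: 0.95
ee_pos: [0.5076, 0.162, 0.2291]
ee_rot: [0.728, 0.685, -0.0, -0.0]
ft_force: [0.7, 0.3, -0.1]
opening: 0.094
grip_force: 0.0
```

```bash
python3 - <<'E'
from a import *
o=r.get_obs();print(o['time'],o['ee_pos'],o['ee_rot'],o['ft_force'])
p,d,c=grab('wrist'); cv2.imwrite('pics/w2.png',p[...,::-1]); np.savez('wrist2.npz',p=p,d=d,view=c['view'])
V=c['view']; v,u=np.mgrid[:480,:640]; a=(u-c['cx'])/c['fx'];b=(v-c['cy'])/c['fy'];t=np.hypot(a,b)+1e-9
k=np.tan(t)/t; P=np.stack([a*k*d,b*k*d,d],-1); W=(P-V[:3,3])@V[:3,:3]
hsv=cv2.cvtColor(p,cv2.COLOR_RGB2HSV); H,S=hsv[...,0],hsv[...,1]
x,y,z=[W[...,i] for i in range(3)]
g=(d>0)&(z>.17)&(z<.205)&(H<20)&(S>70)&(np.hypot(x-.51,y-.19)<.08)
G=W[g];print(len(G),G.min(0),G.max(0),G.mean(0)); 
q=G[:,:2]-G[:,:2].mean(0); vt=np.linalg.svd(q,full_matrices=False)[2]; print(np.degrees(np.arctan2(vt[0,1],vt[0,0])))
E
```

```text
0.95 [0.50764035 0.16201425 0.22912212] [ 7.28100870e-01  6.85469937e-01 -1.49025553e-04 -2.58331872e-04] [ 0.65618927  0.33459928 -0.10468242]
2351 [0.49907082 0.14346172 0.17603338] [0.51654996 0.22056999 0.19833918] [0.50800988 0.19376815 0.19505045]
-92.57713160402467
```

View pics/w2.png

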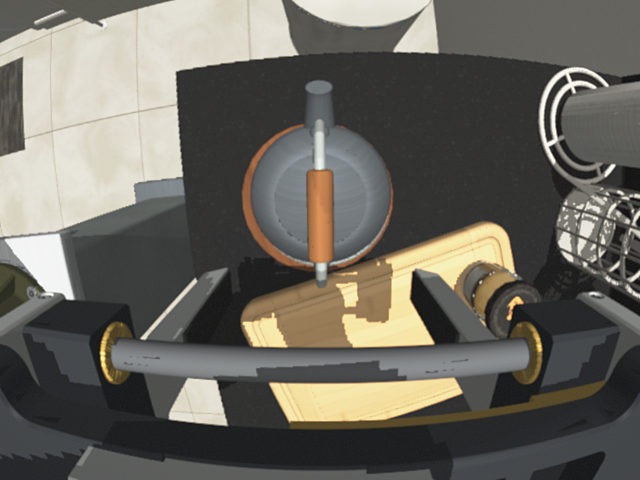

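The wrist view shows the wooden grip at (320,170)-(320,262), in line with the tool, and the spout towards +y at (318,100). I'll descend and grip.

Request:
play_rows(targets=[{"x": 0.2, "y": -0.01, "z": 0, "ax": 0, "ay": 0, "az": 0}, {"x": 0.38, "y": -0.02, "z": 0, "ax": 0, "ay": 0, "az": 0}, {"x": 0.38, "y": -0.02, "z": 0.2, "ax": 0, "ay": 0, "az": 0}, {"x": 0.38, "y": -0.02, "z": 0.4, "ax": 0, "ay": 0, "az": 0}, {"x": 0.38, "y": -0.02, "z": 0.6, "ax": 0, "ay": 0, "az": 0}, {"x": 0.38, "y": -0.02, "z": 0.74, "ax": 0, "ay": 0, "az": 0}, {"x": 0.38, "y": -0.02, "z": 0.74, "ax": 0, "ay": 0, "az": 0}])

```text
time: 1.7
ee_pos: [0.5078, 0.1905, 0.1689]
ee_rot: [0.729, 0.685, -0.001, -0.001]
ft_force: [-0.2, -0.4, -0.6]
opening: 0.0941
grip_force: 0.0
```

Request:
play_rows(targets=[{"x": 0, "y": 0, "z": 0, "ax": 0, "ay": 0, "az": 0}, {"x": 0, "y": 0, "z": 0, "ax": 0, "ay": 0, "az": 0}, {"x": 0, "y": 0, "z": 0, "ax": 0, "ay": 0, "az": 0}, {"x": 0, "y": 0, "z": 0, "ax": 0, "ay": 0, "az": 0}, {"x": 0, "y": 0, "z": 0, "ax": 0, "ay": 0, "az": 0}, {"x": 0, "y": 0, "z": 0, "ax": 0, "ay": 0, "az": 0}, {"x": 0, "y": 0, "z": 0, "ax": 0, "ay": 0, "az": 0}, {"x": 0, "y": 0, "z": 0, "ax": 0, "ay": 0, "az": 0}, {"x": 0, "y": 0, "z": 0, "ax": 0, "ay": 0, "az": 0}, {"x": 0, "y": 0, "z": 0, "ax": 0, "ay": 0, "az": 0}], jaw=1, grip_force=40)

```text
time: 2.7
ee_pos: [0.5083, 0.1904, 0.1702]
ee_rot: [0.729, 0.685, -0.0, -0.0]
ft_force: [-0.4, -0.0, -0.3]
opening: 0.0177
grip_force: 0.0
```

Request:
play_rows(targets=[{"x": 0, "y": 0, "z": 0, "ax": 0, "ay": 0, "az": 0}, {"x": 0, "y": 0, "z": 0, "ax": 0, "ay": 0, "az": 0}, {"x": 0, "y": 0, "z": 0, "ax": 0, "ay": 0, "az": 0}, {"x": 0, "y": 0, "z": 0, "ax": 0, "ay": 0, "az": 0}, {"x": 0, "y": 0, "z": -0.05, "ax": 0, "ay": 0, "az": 0}, {"x": 0, "y": 0, "z": -0.12, "ax": 0, "ay": 0, "az": 0}, {"x": 0, "y": 0, "z": -0.25, "ax": 0, "ay": 0, "az": 0}, {"x": 0, "y": 0, "z": -0.38, "ax": 0, "ay": 0, "az": 0}, {"x": 0, "y": 0, "z": -0.38, "ax": 0, "ay": 0, "az": 0}])

```text
time: 3.6
ee_pos: [0.5089, 0.1907, 0.2027]
ee_rot: [0.729, 0.685, 0.001, 0.001]
ft_force: [0.0, -0.6, -5.9]
opening: 0.015
grip_force: 40.0
```

```bash
python3 - <<'E'
from a import *
im=[]
for n in ('scene','side'):
    p,d,c=grab(n); np.savez(f'{n}1.npz',p=p,d=d); im.append(p[120:430,160:540])
    W=cloud(d,c); x,y,z=[W[...,i] for i in range(3)]
    t=(d>0)&(z>.15)&(z<.4)&(x>.6)&(x<.85)&(y>.1)&(y<.4); print(n,'tall obstacles',t.sum(),W[t].min(0) if t.any() else '',W[t].max(0) if t.any() else '')
    t=(d>0)&(z>.008)&(x>.585)&(x<.85)&(y>.15)&(y<.36); print('any',t.sum(),W[t].min(0) if t.any() else '', np.percentile(W[t][:,0],[1,5,20,50]) if t.any() else '')
cv2.imwrite('pics/lift.png',np.hstack(im)[...,::-1])
print(r.get_obs()['ee_pos'])
E
```

```text
scene tall obstacles 4509 [0.7877522  0.10012989 0.15000016] [0.84998861 0.30832074 0.31078655]
any 7868 [0.58500067 0.15000257 0.00808444] [0.58680176 0.80555296 0.80812121 0.81722648]
side tall obstacles 2116 [0.79215598 0.10001639 0.1500966 ] [0.84993517 0.30479383 0.30706029]
any 3439 [0.58500574 0.15003232 0.00800864] [0.58621869 0.59065973 0.81092867 0.81974518]
[0.50833298 0.19045875 0.20086787]
```

View pics/lift.png

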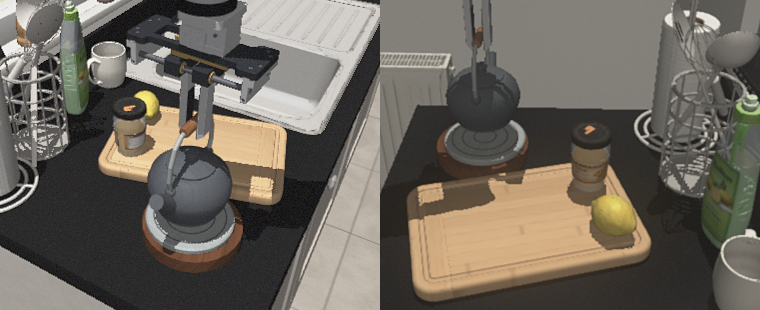

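The teapot is lifted clear and upright in both views, and the plate has stayed on the stand. Next I carry it to the free worktop beside the stand.

Request:
play_rows(targets=[{"x": 0.02, "y": 0.06, "z": 0, "ax": 0, "ay": 0, "az": 0}, {"x": 0.05, "y": 0.18, "z": 0, "ax": 0, "ay": 0, "az": 0}, {"x": 0.1, "y": 0.34, "z": 0, "ax": 0, "ay": 0, "az": 0}, {"x": 0.14, "y": 0.5, "z": 0, "ax": 0, "ay": 0, "az": 0}, {"x": 0.18, "y": 0.66, "z": 0, "ax": 0, "ay": 0, "az": 0}, {"x": 0.22, "y": 0.8, "z": 0, "ax": 0, "ay": 0, "az": 0}, {"x": 0.25, "y": 0.9, "z": 0, "ax": 0, "ay": 0, "az": 0}])

```text
time: 4.4
ee_pos: [0.5825, 0.206, 0.1999]
ee_rot: [0.729, 0.684, -0.0, -0.0]
ft_force: [-0.3, -0.1, -6.9]
opening: 0.0151
grip_force: 40.0
```

Request:
play_rows(targets=[{"x": 0.04, "y": 0.15, "z": 0, "ax": 0, "ay": 0, "az": 0}, {"x": 0.09, "y": 0.31, "z": 0, "ax": 0, "ay": 0, "az": 0}, {"x": 0.13, "y": 0.47, "z": 0, "ax": 0, "ay": 0, "az": 0}, {"x": 0.18, "y": 0.63, "z": 0, "ax": 0, "ay": 0, "az": 0}, {"x": 0.22, "y": 0.77, "z": 0, "ax": 0, "ay": 0, "az": 0}, {"x": 0.25, "y": 0.86, "z": 0, "ax": 0, "ay": 0, "az": 0}, {"x": 0.25, "y": 0.88, "z": 0, "ax": 0, "ay": 0, "az": 0}, {"x": 0.25, "y": 0.88, "z": 0.2, "ax": 0, "ay": 0, "az": 0}, {"x": 0.25, "y": 0.88, "z": 0.4, "ax": 0, "ay": 0, "az": 0}, {"x": 0.25, "y": 0.88, "z": 0.55, "ax": 0, "ay": 0, "az": 0}, {"x": 0.25, "y": 0.88, "z": 0.65, "ax": 0, "ay": 0, "az": 0}, {"x": 0.25, "y": 0.88, "z": 0.65, "ax": 0, "ay": 0, "az": 0}])

```text
time: 5.6
ee_pos: [0.6525, 0.2213, 0.1476]
ee_rot: [0.729, 0.685, -0.001, -0.0]
ft_force: [0.4, -0.1, -6.6]
opening: 0.0149
grip_force: 40.0
```

Request:
play_rows(targets=[{"x": 0, "y": 0, "z": 0.05, "ax": 0, "ay": 0, "az": 0}, {"x": 0, "y": 0, "z": 0.09, "ax": 0, "ay": 0, "az": 0}, {"x": 0, "y": 0, "z": 0.12, "ax": 0, "ay": 0, "az": 0}, {"x": 0, "y": 0, "z": 0.14, "ax": 0, "ay": 0, "az": 0}, {"x": 0, "y": 0, "z": 0.155, "ax": 0, "ay": 0, "az": 0}, {"x": 0, "y": 0, "z": 0.165, "ax": 0, "ay": 0, "az": 0}, {"x": 0, "y": 0, "z": 0.17, "ax": 0, "ay": 0, "az": 0}, {"x": 0, "y": 0, "z": 0.175, "ax": 0, "ay": 0, "az": 0}, {"x": 0, "y": 0, "z": 0.18, "ax": 0, "ay": 0, "az": 0}, {"x": 0, "y": 0, "z": 0.18, "ax": 0, "ay": 0, "az": 0}])

```text
time: 6.6
ee_pos: [0.6529, 0.2214, 0.1343]
ee_rot: [0.729, 0.685, 0.0, 0.0]
ft_force: [-0.0, -0.3, -4.9]
opening: 0.0145
grip_force: 40.0
```

Request:
play_rows(targets=[{"x": 0, "y": 0, "z": 0.01, "ax": 0, "ay": 0, "az": 0}, {"x": 0, "y": 0, "z": 0.015, "ax": 0, "ay": 0, "az": 0}, {"x": 0, "y": 0, "z": 0.015, "ax": 0, "ay": 0, "az": 0}])

```text
time: 6.9
ee_pos: [0.6531, 0.2214, 0.1333]
ee_rot: [0.729, 0.685, 0.0, 0.0]
ft_force: [0.4, -0.9, -4.0]
opening: 0.0153
grip_force: 40.0
```

Request:
play_rows(targets=[{"x": 0, "y": 0, "z": 0.01, "ax": 0, "ay": 0, "az": 0}, {"x": 0, "y": 0, "z": 0.015, "ax": 0, "ay": 0, "az": 0}, {"x": 0, "y": 0, "z": 0.015, "ax": 0, "ay": 0, "az": 0}, {"x": 0, "y": 0, "z": 0.015, "ax": 0, "ay": 0, "az": 0}])

```text
time: 7.3
ee_pos: [0.6534, 0.2213, 0.1332]
ee_rot: [0.729, 0.684, 0.001, 0.001]
ft_force: [-1.4, -2.0, 5.7]
opening: 0.0152
grip_force: 40.0
```

Request:
play_rows(targets=[{"x": 0, "y": 0, "z": -0.01, "ax": 0, "ay": 0, "az": 0}, {"x": 0, "y": 0, "z": -0.01, "ax": 0, "ay": 0, "az": 0}, {"x": 0, "y": 0, "z": -0.01, "ax": 0, "ay": 0, "az": 0}, {"x": 0, "y": 0, "z": -0.01, "ax": 0, "ay": 0, "az": 0}, {"x": 0, "y": 0, "z": -0.01, "ax": 0, "ay": 0, "az": 0}, {"x": 0, "y": 0, "z": -0.01, "ax": 0, "ay": 0, "az": 0}, {"x": 0, "y": 0, "z": -0.2, "ax": 0, "ay": 0, "az": 0}, {"x": 0, "y": 0, "z": -0.5, "ax": 0, "ay": 0, "az": 0}, {"x": 0, "y": 0, "z": -0.8, "ax": 0, "ay": 0, "az": 0}, {"x": 0, "y": 0, "z": -0.8, "ax": 0, "ay": 0, "az": 0}], jaw=-1)

```text
time: 8.3
ee_pos: [0.6541, 0.2218, 0.2009]
ee_rot: [0.729, 0.685, 0.003, 0.002]
ft_force: [0.6, -0.1, 0.4]
opening: 0.0917
grip_force: 0.0
```

```bash
python3 - <<'E'
from a import *
im=[]
for n in ('scene','side'):
    p,d,c=grab(n); np.savez(f'{n}2.npz',p=p,d=d); im.append(p[120:430,160:540])
    p,d,hsv,W=run('2',n); H,S,V=[hsv[...,i].astype(int) for i in range(3)]
    x,y,z=[W[...,i] for i in range(3)]; q=np.hypot(x-.507,y-.18); near=(d>0)&(q<.1)
    ps=near&(z>.027)&(z<.034)&(S<70)&(q>.05); pt=near&(abs(z-.037)<.002)&(S<60)
    st=near&(z>.004)&(z<.02)&(H<15)&(S>80)&(q>.06)
    tp=(d>0)&(z>.035)&(z<.052)&(S<90)&(V<140)&(np.hypot(x-.65,y-.22)<.075)
    jar=(d>0)&(z>.045)&(z<.085)&(H<25)&(np.hypot(x-.685,y-.05)<.06)
    u8=(pt*255).astype(np.uint8); 
    print(n,'plate side',ps.sum(),rc(W[ps],.07),'top centroid',W[pt][:,:2].mean(0),'minEncl',cv2.minEnclosingCircle((W[pt][:,:2]*1000).astype(np.float32)))
    print('stand',rc(W[st],.08),'teapot',tp.sum(),rc(W[tp],.062),'jar',rc(W[jar],.0305),W[jar].min(0),W[jar].max(0))
cv2.imwrite('pics/down.png',np.hstack(im)[...,::-1])
print(r.get_obs()['ee_pos'])
E
```

```text
scene plate side 345 (array([0.5077, 0.1789]), np.float64(0.0006)) top centroid [0.5050335 0.1836182] minEncl ((520.6414794921875, 187.126953125), 84.51573944091797)
stand (array([0.5025, 0.1786]), np.float64(0.0005)) teapot 491 (array([0.6516, 0.2212]), np.float64(0.0006)) jar (array([0.6856, 0.0746]), np.float64(0.0009)) [ 0.65380995 -0.00907763  0.04526864] [0.7119796 0.1079501 0.0849332]
side plate side 245 (array([0.5107, 0.1811]), np.float64(0.0007)) top centroid [0.51213091 0.17342989] minEncl ((523.1966552734375, 181.30996704101562), 82.37408447265625)
stand (array([0.5055, 0.1813]), np.float64(0.0007)) teapot 288 (array([0.6544, 0.2232]), np.float64(0.0008)) jar (array([0.6883, 0.0798]), np.float64(0.0009)) [ 0.65815595 -0.00959115  0.04504902] [0.71684477 0.08009685 0.08499279]
[0.65301219 0.22142659 0.19645703]
```

View pics/down.png

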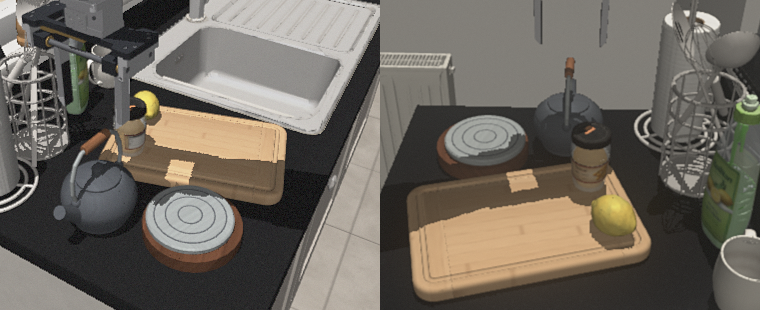

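The teapot stands upright on the worktop at about (0.653, 0.222), and the bare plate sits on the stand. I'll move behind the plate on the side away from the board, with the fingers partly open as a cradle.

Request:
play_rows(targets=[{"x": 0.04, "y": -0.2, "z": 0, "ax": 0, "ay": 0, "az": 0}, {"x": 0.09, "y": -0.5, "z": 0, "ax": 0, "ay": 0, "az": 0}, {"x": 0.14, "y": -0.8, "z": 0, "ax": 0, "ay": 0, "az": 0}, {"x": 0.18, "y": -1, "z": 0, "ax": 0, "ay": 0, "az": 0}], jaw=-0.49)

```text
time: 8.8
ee_pos: [0.5723, 0.241, 0.1947]
ee_rot: [0.729, 0.685, -0.001, -0.0]
ft_force: [0.3, -0.1, -0.7]
opening: 0.0706
grip_force: 0.0
```

Request:
play_rows(targets=[{"x": 0.05, "y": -0.3, "z": 0, "ax": 0, "ay": 0, "az": -0.05}, {"x": 0.1, "y": -0.6, "z": 0, "ax": 0, "ay": 0, "az": -0.1}, {"x": 0.15, "y": -0.9, "z": 0, "ax": 0, "ay": 0, "az": -0.163}, {"x": 0.19, "y": -1, "z": 0, "ax": 0, "ay": 0, "az": -0.163}, {"x": 0.19, "y": -1, "z": 0, "ax": 0, "ay": 0, "az": -0.163}])

```text
time: 9.3
ee_pos: [0.4946, 0.2614, 0.1956]
ee_rot: [0.603, 0.798, -0.0, -0.0]
ft_force: [0.4, 0.3, 0.3]
opening: 0.0698
grip_force: 0.0
```

```bash
cat > mv.py <<'E'
import sys
from h import *
from scipy.spatial.transform import Rotation as R
o=r.get_obs(); M=R.from_quat(o['ee_rot']).as_matrix(); p=o['ee_pos']
print(o['time'],p,'tool y angle',np.degrees(np.arctan2(M[1,1],M[0,1])),'open',o['opening'],o['ft_force'])
for a in sys.argv[1:]:
    g=np.array(eval(a)); print(a,'->',(M.T@(g-p)/.08).round(3))
E
python3 mv.py "[.4856,.2617,.028]"
```

```text
9.3 [0.49464651 0.26136409 0.19563036] tool y angle 15.797144471039644 open 0.06983902837851082 [0.35182751 0.27453483 0.30684318]
[.4856,.2617,.028] -> [ 0.035 -0.107  2.095]
```

Request:
play_rows(targets=[{"x": 0.03, "y": -0.107, "z": 0.3, "ax": 0, "ay": 0, "az": 0}, {"x": 0.03, "y": -0.107, "z": 0.6, "ax": 0, "ay": 0, "az": 0}, {"x": 0.03, "y": -0.107, "z": 1, "ax": 0, "ay": 0, "az": 0}])

```text
time: 9.6
ee_pos: [0.4874, 0.2608, 0.1154]
ee_rot: [0.604, 0.797, 0.001, 0.0]
ft_force: [1.1, -0.0, -0.0]
opening: 0.0702
grip_force: 0.0
```

Request:
play_rows(targets=[{"x": 0, "y": 0, "z": 0.4, "ax": 0, "ay": 0, "az": 0}, {"x": 0, "y": 0, "z": 0.65, "ax": 0, "ay": 0, "az": 0}, {"x": 0, "y": 0, "z": 0.8, "ax": 0, "ay": 0, "az": 0}, {"x": 0, "y": 0, "z": 0.9, "ax": 0, "ay": 0, "az": 0}, {"x": 0, "y": 0, "z": 0.95, "ax": 0, "ay": 0, "az": 0}, {"x": 0, "y": 0, "z": 0.95, "ax": 0, "ay": 0, "az": 0}])

```text
time: 10.2
ee_pos: [0.4866, 0.261, 0.04]
ee_rot: [0.602, 0.798, 0.0, 0.0]
ft_force: [-0.2, 0.0, 1.0]
opening: 0.0699
grip_force: 0.0
```

```bash
python3 mv.py "[.4856,.2617,.0285]"; python3 - <<'E'
from h import *
im=[]
p,d,c=grab('scene');im.append(p[200:430,220:440]); p,d,c=grab('side');im.append(p[170:400,180:400]); cv2.imwrite('pics/behind.png',cv2.resize(np.hstack(im)[...,::-1],None,fx=1.8,fy=1.8))
E
```

```text
10.2 [0.48656245 0.26098395 0.04000675] tool y angle 15.91955894296452 open 0.06989832665468532 [-0.21649396  0.04055156  1.02711275]
[.4856,.2617,.0285] -> [ 0.012 -0.009  0.144]
```

View pics/behind.png

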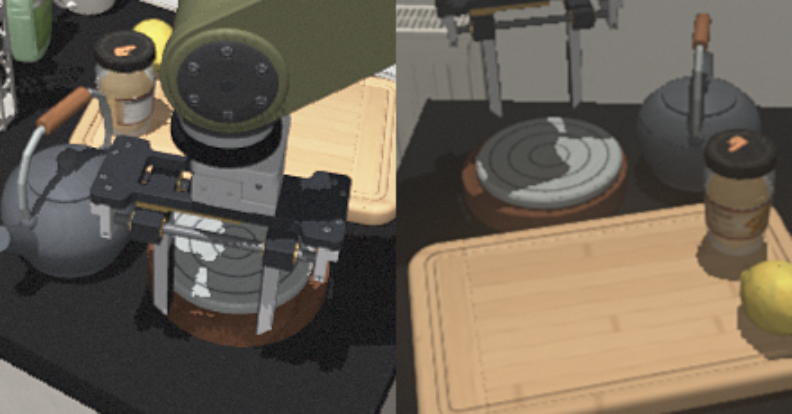

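The fingertips are just above the rim behind the plate on the teapot's side of the stand, clear of the plate. Now I lower them and push.

Request:
play_rows(targets=[{"x": 0, "y": 0, "z": 0.08, "ax": 0, "ay": 0, "az": 0}, {"x": 0, "y": 0, "z": 0.135, "ax": 0, "ay": 0, "az": 0}, {"x": 0, "y": 0, "z": 0.135, "ax": 0, "ay": 0, "az": 0}, {"x": -0.05, "y": 0, "z": 0.135, "ax": 0, "ay": 0, "az": 0}, {"x": -0.1, "y": 0, "z": 0.135, "ax": 0, "ay": 0, "az": 0}, {"x": -0.15, "y": 0, "z": 0.135, "ax": 0, "ay": 0, "az": 0}, {"x": -0.2, "y": 0, "z": 0.135, "ax": 0, "ay": 0, "az": 0}, {"x": -0.25, "y": 0, "z": 0.135, "ax": 0, "ay": 0, "az": 0}, {"x": -0.32, "y": 0, "z": 0.135, "ax": 0, "ay": 0, "az": 0}, {"x": -0.4, "y": 0, "z": 0.135, "ax": 0, "ay": 0, "az": 0}, {"x": -0.48, "y": 0, "z": 0.135, "ax": 0, "ay": 0, "az": 0}, {"x": -0.56, "y": 0, "z": 0.135, "ax": 0, "ay": 0, "az": 0}])

```text
time: 11.5
ee_pos: [0.4987, 0.2174, 0.0291]
ee_rot: [0.602, 0.798, 0.0, -0.0]
ft_force: [-1.4, 3.7, 1.5]
opening: 0.07
grip_force: 1.6
```

```bash
cat > pl.py <<'E'
from a import *
s=np.array([.504,.180]); t=np.array([np.cos(np.radians(16)),np.sin(np.radians(16))]); nn=np.array([-t[1],t[0]])
for n in ('scene','side'):
    p,d,c=grab(n); hsv=cv2.cvtColor(p,cv2.COLOR_RGB2HSV); S=hsv[...,1].astype(int); W=cloud(d,c); x,y,z=[W[...,i] for i in range(3)]
    q=W[...,:2]-s; a=q@t; b=q@nn
    m=(d>0)&(abs(z-.032)<.007)&(S<50)&(abs(a)<.1)&(b<.1)&(b>-.3)
    m=cv2.morphologyEx(m.astype(np.uint8),cv2.MORPH_OPEN,np.ones((3,3))); k,l,st,_=cv2.connectedComponentsWithStats(m); i=1+st[1:,4].argmax()
    P=W[l==i]; Q=np.c_[(P[:,:2]-s)@t,(P[:,:2]-s)@nn]
    hull=cv2.convexHull((Q*1000).astype(np.float32))[:,0]/1000
    print(n,len(P),'ext t',Q[:,0].min().round(4),Q[:,0].max().round(4),'n',Q[:,1].min().round(4),Q[:,1].max().round(4),'fit',rc(hull,.07),'z',np.median(P[:,2]).round(4))
E
python3 pl.py; python3 mv.py
```

```text
scene 1763 ext t -0.0306 0.0509 n -0.0393 0.0396 fit (array([ 0.0113, -0.0294]), np.float64(0.0027)) z 0.0362
side 783 ext t -0.0616 0.0723 n -0.1051 -0.034 fit (array([ 0.0063, -0.0345]), np.float64(0.0004)) z 0.0364
11.6 [0.49882121 0.21692731 0.02905932] tool y angle 15.916257364396825 open 0.06982805224506333 [-0.44297007  0.95053552  0.27356776]
```

The push works: the plate moved straight across at 71 mm ahead of the tool. I'll continue.

Request:
play_rows(targets=[{"x": -0.06, "y": 0, "z": 0, "ax": 0, "ay": 0, "az": 0}, {"x": -0.14, "y": 0, "z": 0, "ax": 0, "ay": 0, "az": 0}, {"x": -0.22, "y": 0, "z": 0, "ax": 0, "ay": 0, "az": 0}, {"x": -0.3, "y": 0, "z": 0, "ax": 0, "ay": 0, "az": 0}, {"x": -0.38, "y": 0, "z": 0, "ax": 0, "ay": 0, "az": 0}, {"x": -0.46, "y": 0, "z": 0, "ax": 0, "ay": 0, "az": 0}, {"x": -0.54, "y": 0, "z": 0, "ax": 0, "ay": 0, "az": 0}, {"x": -0.62, "y": 0, "z": 0, "ax": 0, "ay": 0, "az": 0}, {"x": -0.7, "y": 0, "z": 0, "ax": 0, "ay": 0, "az": 0}, {"x": -0.78, "y": 0, "z": 0, "ax": 0, "ay": 0, "az": 0}, {"x": -0.86, "y": 0, "z": 0, "ax": 0, "ay": 0, "az": 0}, {"x": -0.94, "y": 0, "z": 0, "ax": 0, "ay": 0, "az": 0}])

```text
time: 12.8
ee_pos: [0.5195, 0.1452, 0.0292]
ee_rot: [0.602, 0.798, 0.0, 0.0]
ft_force: [-1.2, 4.1, 1.7]
opening: 0.0702
grip_force: 2.2
```

```bash
python3 pl.py; python3 mv.py
```

```text
scene 1674 ext t -0.0309 0.0529 n -0.131 -0.0356 fit (array([ 0.0354, -0.0736]), np.float64(0.0047)) z 0.0362
side 2490 ext t -0.0631 0.0759 n -0.1796 -0.0661 fit (array([ 0.0063, -0.1097]), np.float64(0.0007)) z 0.037
12.9 [0.51949352 0.14466839 0.02904843] tool y angle 15.922633656143052 open 0.06988709969227778 [ 0.81198089 -0.2024018  -0.80275206]
```

Request:
play_rows(targets=[{"x": -0.06, "y": 0, "z": 0, "ax": 0, "ay": 0, "az": 0}, {"x": -0.14, "y": 0, "z": 0, "ax": 0, "ay": 0, "az": 0}, {"x": -0.22, "y": 0, "z": 0, "ax": 0, "ay": 0, "az": 0}, {"x": -0.3, "y": 0, "z": 0, "ax": 0, "ay": 0, "az": 0}, {"x": -0.38, "y": 0, "z": 0, "ax": 0, "ay": 0, "az": 0}, {"x": -0.46, "y": 0, "z": 0, "ax": 0, "ay": 0, "az": 0}, {"x": -0.54, "y": 0, "z": 0, "ax": 0, "ay": 0, "az": 0}, {"x": -0.62, "y": 0, "z": 0, "ax": 0, "ay": 0, "az": 0}, {"x": -0.7, "y": 0, "z": 0, "ax": 0, "ay": 0, "az": 0}, {"x": -0.78, "y": 0, "z": 0, "ax": 0, "ay": 0, "az": 0}, {"x": -0.86, "y": 0, "z": 0, "ax": 0, "ay": 0, "az": 0}, {"x": -0.95, "y": 0, "z": 0, "ax": 0, "ay": 0, "az": 0}])

```text
time: 14.1
ee_pos: [0.5403, 0.0721, 0.0291]
ee_rot: [0.602, 0.798, 0.0, -0.0]
ft_force: [-1.1, 1.7, -0.1]
opening: 0.07
grip_force: 1.6
```

Request:
play_rows(targets=[{"x": 0, "y": 0, "z": 0, "ax": 0, "ay": 0, "az": 0}, {"x": 0.1, "y": 0, "z": 0, "ax": 0, "ay": 0, "az": 0}, {"x": 0.2, "y": 0, "z": 0, "ax": 0, "ay": 0, "az": 0}, {"x": 0.2, "y": 0, "z": -0.4, "ax": 0, "ay": 0, "az": 0}, {"x": 0.2, "y": 0, "z": -1, "ax": 0, "ay": 0, "az": 0}])

```text
time: 14.6
ee_pos: [0.534, 0.0888, 0.1079]
ee_rot: [0.602, 0.799, -0.002, -0.002]
ft_force: [0.3, -0.8, 0.1]
opening: 0.07
grip_force: 0.0
```

Request:
play_rows(targets=[{"x": 0.3, "y": 0, "z": -0.5, "ax": 0, "ay": 0, "az": 0.05}, {"x": 0.5, "y": 0.1, "z": -1, "ax": 0, "ay": 0, "az": 0.1}, {"x": 0.7, "y": 0.3, "z": -1, "ax": 0, "ay": 0, "az": 0.163}, {"x": 0.9, "y": 0.6, "z": -1, "ax": 0, "ay": 0, "az": 0.163}], jaw=-1)

```text
time: 15.0
ee_pos: [0.5621, 0.1721, 0.1909]
ee_rot: [0.73, 0.683, 0.001, 0.001]
ft_force: [-0.2, 0.2, -0.0]
opening: 0.0939
grip_force: 0.0
```

```bash
python3 pl.py; python3 mv.py "[.653,.2215,.20]"; python3 - <<'E'
from a import *
im=[]
for n in ('scene','side'):
    p,d,c=grab(n); np.savez(f'{n}3.npz',p=p,d=d); im.append(p[120:430,160:540])
    p,d,hsv,W=run('3',n); H,S,V=[hsv[...,i].astype(int) for i in range(3)]
    x,y,z=[W[...,i] for i in range(3)]; q=np.hypot(x-.504,y-.18)
    st=(d>0)&(z>.004)&(z<.02)&(H<15)&(S>80)&(q>.06)&(q<.1)
    # well floor / rim: hull of floor points
    fl=((d>0)&(abs(z-.019)<.0025)&(q<.06)); rim=(d>0)&(abs(z-.025)<.0025)&(q<.085)&(H<15)&(S>60)
    R=W[rim]; hull=cv2.convexHull((R[:,:2]*1000).astype(np.float32))[:,0]/1000
    tp=(d>0)&(z>.035)&(z<.052)&(S<90)&(V<140)&(np.hypot(x-.65,y-.22)<.075)
    print(n,'stand',rc(W[st],.08),'rim hull',rc(hull,.08),'floor',fl.sum(),W[fl].min(0),W[fl].max(0),cv2.minEnclosingCircle((W[fl][:,:2]*1000).astype(np.float32)),'pot',tp.sum(),rc(W[tp],.062))
cv2.imwrite('pics/slid.png',np.hstack(im)[...,::-1])
E
```

```text
scene 2817 ext t -0.0663 0.0715 n -0.252 -0.1119 fit (array([ 0.0021, -0.182 ]), np.float64(0.0004)) z 0.0348
side 4870 ext t -0.0627 0.0759 n -0.2559 -0.1168 fit (array([ 0.0068, -0.1858]), np.float64(0.0006)) z 0.0367
15.1 [0.56258854 0.17309928 0.18889894] tool y angle -3.466648958693077 open 0.0939042831401549 [-0.26773434 -0.72711913  0.52695745]
[.653,.2215,.20] -> [ 0.672  1.092 -0.138]
scene stand (array([0.5025, 0.1786]), np.float64(0.0004)) rim hull (array([0.5019, 0.1801]), np.float64(0.0006)) floor 2239 [0.45292426 0.12617055 0.01650398] [0.55395599 0.23296133 0.0214658 ] ((504.74847412109375, 179.6122283935547), 54.838844299316406) pot 494 (array([0.6516, 0.2212]), np.float64(0.0006))
side stand (array([0.5055, 0.1813]), np.float64(0.0006)) rim hull (array([0.5059, 0.1795]), np.float64(0.0006)) floor 1316 [0.45480133 0.13543668 0.01657492] [0.55467997 0.23431301 0.0214969 ] ((504.74932861328125, 184.5361328125), 50.706756591796875) pot 294 (array([0.6544, 0.2231]), np.float64(0.0008))
```

View pics/slid.png

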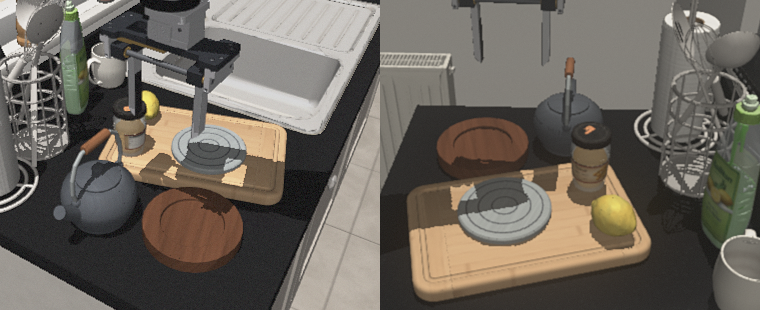

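The plate lies flat and entirely on the board, about 26 mm inside its near edge, with the jar and lemon undisturbed and the well bare. Now I fetch the teapot.

Request:
play_rows(targets=[{"x": 0.1, "y": 0.1, "z": -0.2, "ax": 0, "ay": 0, "az": 0}, {"x": 0.3, "y": 0.4, "z": -0.2, "ax": 0, "ay": 0, "az": 0}, {"x": 0.5, "y": 0.8, "z": -0.2, "ax": 0, "ay": 0, "az": 0}, {"x": 0.67, "y": 1, "z": -0.2, "ax": 0, "ay": 0, "az": 0}, {"x": 0.67, "y": 1, "z": -0.2, "ax": 0, "ay": 0, "az": 0}])

```text
time: 15.7
ee_pos: [0.6458, 0.2194, 0.2039]
ee_rot: [0.729, 0.685, -0.001, -0.0]
ft_force: [0.2, 0.4, -0.5]
opening: 0.094
grip_force: 0.0
```

```bash
python3 mv.py "[.6532,.2214,.1333]"
```

```text
15.7 [0.64580926 0.21935063 0.20391129] tool y angle -3.5739262479587253 open 0.09400125643866025 [ 0.15667561  0.35211937 -0.48648701]
[.6532,.2214,.1333] -> [0.032 0.092 0.883]
```

Request:
play_rows(targets=[{"x": 0.03, "y": 0.09, "z": 0, "ax": 0, "ay": 0, "az": 0}, {"x": 0.03, "y": 0.09, "z": 0.2, "ax": 0, "ay": 0, "az": 0}, {"x": 0.03, "y": 0.09, "z": 0.4, "ax": 0, "ay": 0, "az": 0}, {"x": 0.03, "y": 0.09, "z": 0.6, "ax": 0, "ay": 0, "az": 0}, {"x": 0.03, "y": 0.09, "z": 0.78, "ax": 0, "ay": 0, "az": 0}, {"x": 0.03, "y": 0.09, "z": 0.87, "ax": 0, "ay": 0, "az": 0}, {"x": 0.03, "y": 0.09, "z": 0.87, "ax": 0, "ay": 0, "az": 0}])

```text
time: 16.4
ee_pos: [0.6522, 0.2204, 0.1347]
ee_rot: [0.729, 0.684, -0.001, -0.0]
ft_force: [-0.1, -0.4, -0.6]
opening: 0.094
grip_force: 0.0
```

Request:
play_rows(targets=[{"x": 0, "y": 0, "z": 0, "ax": 0, "ay": 0, "az": 0}, {"x": 0, "y": 0, "z": 0, "ax": 0, "ay": 0, "az": 0}, {"x": 0, "y": 0, "z": 0, "ax": 0, "ay": 0, "az": 0}, {"x": 0, "y": 0, "z": 0, "ax": 0, "ay": 0, "az": 0}, {"x": 0, "y": 0, "z": 0, "ax": 0, "ay": 0, "az": 0}, {"x": 0, "y": 0, "z": 0, "ax": 0, "ay": 0, "az": 0}, {"x": 0, "y": 0, "z": 0, "ax": 0, "ay": 0, "az": 0}, {"x": 0, "y": 0, "z": 0, "ax": 0, "ay": 0, "az": 0}, {"x": 0, "y": 0, "z": 0, "ax": 0, "ay": 0, "az": 0}, {"x": 0, "y": 0, "z": 0, "ax": 0, "ay": 0, "az": 0}, {"x": 0, "y": 0, "z": 0, "ax": 0, "ay": 0, "az": 0}, {"x": 0, "y": 0, "z": 0, "ax": 0, "ay": 0, "az": 0}], jaw=1, grip_force=40)

```text
time: 17.6
ee_pos: [0.6527, 0.2207, 0.1355]
ee_rot: [0.729, 0.685, 0.0, 0.0]
ft_force: [2.1, 0.2, -1.3]
opening: 0.0151
grip_force: 40.0
```

Request:
play_rows(targets=[{"x": 0, "y": 0, "z": 0, "ax": 0, "ay": 0, "az": 0}, {"x": 0, "y": 0, "z": 0, "ax": 0, "ay": 0, "az": 0}, {"x": 0, "y": 0, "z": 0, "ax": 0, "ay": 0, "az": 0}, {"x": 0, "y": 0, "z": -0.05, "ax": 0, "ay": 0, "az": 0}, {"x": 0, "y": 0, "z": -0.15, "ax": 0, "ay": 0, "az": 0}, {"x": 0, "y": 0, "z": -0.3, "ax": 0, "ay": 0, "az": 0}, {"x": 0, "y": 0, "z": -0.45, "ax": 0, "ay": 0, "az": 0}, {"x": 0, "y": 0, "z": -0.6, "ax": 0, "ay": 0, "az": 0}, {"x": 0, "y": 0, "z": -0.6, "ax": 0, "ay": 0, "az": 0}, {"x": 0, "y": 0, "z": -0.6, "ax": 0, "ay": 0, "az": 0}])

```text
time: 18.6
ee_pos: [0.6526, 0.2208, 0.1836]
ee_rot: [0.729, 0.685, 0.0, 0.0]
ft_force: [1.3, -0.2, -6.9]
opening: 0.015
grip_force: 40.0
```

```bash
python3 mv.py "[.6532-.149,.2214-.0422,.17]"
```

```text
18.6 [0.65259365 0.22076709 0.18363677] tool y angle -3.596799571704113 open 0.015021547622632893 [ 1.2605396  -0.19246811 -6.8644577 ]
[.6532-.149,.2214-.0422,.17] -> [-0.635 -1.819  0.17 ]
```

Request:
play_rows(targets=[{"x": -0.02, "y": -0.06, "z": 0, "ax": 0, "ay": 0, "az": 0}, {"x": -0.06, "y": -0.18, "z": 0, "ax": 0, "ay": 0, "az": 0}, {"x": -0.12, "y": -0.34, "z": 0, "ax": 0, "ay": 0, "az": 0}, {"x": -0.18, "y": -0.5, "z": 0, "ax": 0, "ay": 0, "az": 0}, {"x": -0.23, "y": -0.66, "z": 0, "ax": 0, "ay": 0, "az": 0}, {"x": -0.28, "y": -0.8, "z": 0, "ax": 0, "ay": 0, "az": 0}, {"x": -0.32, "y": -0.91, "z": 0, "ax": 0, "ay": 0, "az": 0}])

```text
time: 19.3
ee_pos: [0.5772, 0.1995, 0.1829]
ee_rot: [0.729, 0.685, -0.0, -0.0]
ft_force: [0.4, 0.2, -6.2]
opening: 0.0151
grip_force: 40.0
```

Request:
play_rows(targets=[{"x": -0.05, "y": -0.15, "z": 0, "ax": 0, "ay": 0, "az": 0}, {"x": -0.11, "y": -0.31, "z": 0, "ax": 0, "ay": 0, "az": 0}, {"x": -0.17, "y": -0.47, "z": 0, "ax": 0, "ay": 0, "az": 0}, {"x": -0.22, "y": -0.63, "z": 0, "ax": 0, "ay": 0, "az": 0}, {"x": -0.27, "y": -0.77, "z": 0, "ax": 0, "ay": 0, "az": 0}, {"x": -0.3, "y": -0.87, "z": 0, "ax": 0, "ay": 0, "az": 0}, {"x": -0.324, "y": -0.916, "z": 0, "ax": 0, "ay": 0, "az": 0}, {"x": -0.324, "y": -0.916, "z": 0, "ax": 0, "ay": 0, "az": 0}, {"x": -0.324, "y": -0.916, "z": 0, "ax": 0, "ay": 0, "az": 0}, {"x": -0.324, "y": -0.916, "z": 0, "ax": 0, "ay": 0, "az": 0}])

```text
time: 20.3
ee_pos: [0.5039, 0.1786, 0.1833]
ee_rot: [0.729, 0.685, 0.0, -0.0]
ft_force: [0.2, 1.1, -6.6]
opening: 0.0154
grip_force: 40.0
```

```bash
cat > chk.py <<'E'
from a import *
import sys
tag=sys.argv[1]; zo=float(sys.argv[2])
for n in ('scene','side'):
    p,d,c=grab(n); np.savez(f'{n}{tag}.npz',p=p,d=d)
    p,d,hsv,W=run(tag,n); H,S,V=[hsv[...,i].astype(int) for i in range(3)]
    x,y,z=[W[...,i] for i in range(3)]; q=np.hypot(x-.504,y-.18)
    st=(d>0)&(z>.004)&(z<.02)&(H<15)&(S>80)&(q>.06)&(q<.1)
    tp=(d>0)&(z>.035+zo)&(z<.052+zo)&(S<90)&(V<140)&(q<.075)
    sp=(d>0)&(z>.05+zo)&(z<.09+zo)&(S<90)
    print(n,'stand',rc(W[st],.08),'pot',tp.sum(),rc(W[tp],.062))
E
python3 chk.py 4 .0485; python3 mv.py
```

```text
scene stand (array([0.5025, 0.1787]), np.float64(0.0004)) pot 540 (array([0.5023, 0.1788]), np.float64(0.0005))
side stand (array([0.5055, 0.1813]), np.float64(0.0007)) pot 600 (array([0.5048, 0.1807]), np.float64(0.0007))
20.4 [0.50376488 0.17852424 0.18328837] tool y angle -3.5996275276549667 open 0.014742535228902487 [-1.16168744  0.40256715 -6.13425483]
```

The teapot is centred over the well to within 1 mm in both cameras. I'll lower it slowly.

Request:
play_rows(targets=[{"x": 0, "y": 0, "z": 0.06, "ax": 0, "ay": 0, "az": 0}, {"x": 0, "y": 0, "z": 0.12, "ax": 0, "ay": 0, "az": 0}, {"x": 0, "y": 0, "z": 0.18, "ax": 0, "ay": 0, "az": 0}, {"x": 0, "y": 0, "z": 0.22, "ax": 0, "ay": 0, "az": 0}, {"x": 0, "y": 0, "z": 0.25, "ax": 0, "ay": 0, "az": 0}, {"x": 0, "y": 0, "z": 0.275, "ax": 0, "ay": 0, "az": 0}, {"x": 0, "y": 0, "z": 0.3, "ax": 0, "ay": 0, "az": 0}, {"x": 0, "y": 0, "z": 0.315, "ax": 0, "ay": 0, "az": 0}, {"x": 0, "y": 0, "z": 0.33, "ax": 0, "ay": 0, "az": 0}, {"x": 0, "y": 0, "z": 0.335, "ax": 0, "ay": 0, "az": 0}, {"x": 0, "y": 0, "z": 0.335, "ax": 0, "ay": 0, "az": 0}])

```text
time: 21.5
ee_pos: [0.5036, 0.1785, 0.1567]
ee_rot: [0.729, 0.685, 0.0, 0.0]
ft_force: [0.0, 1.1, -6.1]
opening: 0.0146
grip_force: 40.0
```

Request:
play_rows(targets=[{"x": 0, "y": 0, "z": 0.01, "ax": 0, "ay": 0, "az": 0}, {"x": 0, "y": 0, "z": 0.015, "ax": 0, "ay": 0, "az": 0}, {"x": 0, "y": 0, "z": 0.015, "ax": 0, "ay": 0, "az": 0}])

```text
time: 21.8
ee_pos: [0.5036, 0.1785, 0.1554]
ee_rot: [0.729, 0.685, -0.0, -0.0]
ft_force: [0.4, -1.0, -5.5]
opening: 0.0153
grip_force: 40.0
```

Request:
play_rows(targets=[{"x": 0, "y": 0, "z": 0.008, "ax": 0, "ay": 0, "az": 0}, {"x": 0, "y": 0, "z": 0.012, "ax": 0, "ay": 0, "az": 0}, {"x": 0, "y": 0, "z": 0.012, "ax": 0, "ay": 0, "az": 0}])

```text
time: 22.1
ee_pos: [0.5036, 0.1785, 0.1545]
ee_rot: [0.729, 0.685, -0.0, -0.0]
ft_force: [0.7, -0.7, -6.4]
opening: 0.0148
grip_force: 40.0
```

Request:
play_rows(targets=[{"x": 0, "y": 0, "z": 0.006, "ax": 0, "ay": 0, "az": 0}, {"x": 0, "y": 0, "z": 0.01, "ax": 0, "ay": 0, "az": 0}, {"x": 0, "y": 0, "z": 0.01, "ax": 0, "ay": 0, "az": 0}])

```text
time: 22.4
ee_pos: [0.5039, 0.1784, 0.1544]
ee_rot: [0.729, 0.685, 0.0, 0.0]
ft_force: [-1.5, -2.4, 3.4]
opening: 0.0146
grip_force: 40.0
```

Contact came at the predicted well-floor height, so I release and rise.

Request:
play_rows(targets=[{"x": 0, "y": 0, "z": -0.005, "ax": 0, "ay": 0, "az": 0}, {"x": 0, "y": 0, "z": -0.005, "ax": 0, "ay": 0, "az": 0}, {"x": 0, "y": 0, "z": -0.005, "ax": 0, "ay": 0, "az": 0}, {"x": 0, "y": 0, "z": -0.005, "ax": 0, "ay": 0, "az": 0}, {"x": 0, "y": 0, "z": -0.005, "ax": 0, "ay": 0, "az": 0}, {"x": 0, "y": 0, "z": -0.005, "ax": 0, "ay": 0, "az": 0}, {"x": 0, "y": 0, "z": -0.005, "ax": 0, "ay": 0, "az": 0}, {"x": 0, "y": 0, "z": -0.2, "ax": 0, "ay": 0, "az": 0}, {"x": 0, "y": 0, "z": -0.5, "ax": 0, "ay": 0, "az": 0}, {"x": 0, "y": 0, "z": -0.9, "ax": 0, "ay": 0, "az": 0}, {"x": 0, "y": 0, "z": -0.9, "ax": 0, "ay": 0, "az": 0}, {"x": 0, "y": 0, "z": -0.9, "ax": 0, "ay": 0, "az": 0}], jaw=-1)

```text
time: 23.6
ee_pos: [0.5036, 0.1785, 0.2257]
ee_rot: [0.729, 0.685, 0.0, 0.0]
ft_force: [-1.0, -0.4, -0.4]
opening: 0.0943
grip_force: 0.0
```

```bash
python3 chk.py 5 .019; python3 pl.py; python3 mv.py; python3 - <<'E'
from m import *
im=[]
for n in ('scene','side'):
    f=np.load(f'{n}5.npz'); im.append(f['p'][120:430,160:540])
    p,d,hsv,W=run('5',n); x,y,z=[W[...,i] for i in range(3)]; g=(d>0)&(np.hypot(x-.504,y-.18)<.07)&(hsv[...,0]<20)&(hsv[...,1]>70)&(z>.15)&(z<.2)
    print(n,'handle top z',np.percentile(z[g],98))
cv2.imwrite('pics/final.png',np.hstack(im)[...,::-1])
E
```

```text
scene stand (array([0.5025, 0.1788]), np.float64(0.0004)) pot 488 (array([0.502 , 0.1785]), np.float64(0.0005))
side stand (array([0.5055, 0.1814]), np.float64(0.0007)) pot 551 (array([0.5047, 0.1807]), np.float64(0.0008))
scene 1909 ext t -0.0661 0.0719 n -0.2516 -0.1184 fit (array([ 0.0028, -0.1821]), np.float64(0.001)) z 0.0348
side 4867 ext t -0.0632 0.0764 n -0.2553 -0.1156 fit (array([ 0.007, -0.186]), np.float64(0.0006)) z 0.0367
23.8 [0.5032399  0.17840186 0.22460058] tool y angle -3.599094630310003 open 0.09411556880311003 [ 0.84289009 -0.10801668  0.00846176]
scene handle top z 0.17867612247521517
side handle top z 0.18068819082328225
```

View pics/final.png

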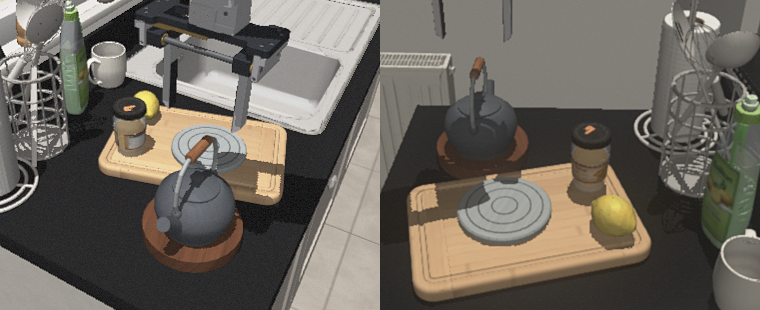

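The final views show the teapot upright and centred in the well, with its handle top at 179–181 mm against the 179 mm expected. The plate is flat and wholly on the board, and the gripper is clear.

```bash
python3 -c "from bench import job; print(job.finish_job())"
```

```text
the job is handed in; nothing more can be done
None
```

The job is handed in after about 24 s of robot time: the teapot stands upright in the pot stand's well, the diffuser plate lies flat and fully on the bamboo board, and the honey jar and lemon were left where they are.

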